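Level the casting plate with a wedge

TASK

The casting plate on the model-making table droops at its free edge, so resin would run out of the mould. Take the orange wedge and push it, thin end first, under the middle of that low edge until the bubble of the spirit level on the plate stands between its two black lines. Leave the wedge lying there on the table, holding the plate level.

Things in the scene. Friction and masses are not known exactly. Their poses are not given: they have to be found in the camera images.
- orange_wedge: Loose orange plastic wedge, 36 mm wide, about 0.12 kg, flat on the table. Thick end: a grip block 40 long, 42 mm tall; origin under its middle, on the underside. x points to the thin end, z up. The ramp falls evenly from 34 mm high at x = +20 to 3 mm at the tip, x = +130 mm. The grey wedge of the same outline is too shallow for the job.
- low_edge (a point): Underside of the plate's drooping free edge, at its middle. x points square to the edge, under the plate to its hinge; z is the plate's upward normal. A round steel rest bar 8 mm thick runs along the edge, its underside about 9 mm over the table at the start, 26 mm when level (about 82 mm of the wedge under the plate). Lifting takes about 3 N; the wedge stays where it is left.
- plate_bracket: Dark steel hinge bracket, screwed down, behind the plate. Origin: on the table below the low edge's middle when level; x towards the hinge, z up. Plate: plywood, 188 deep, 170 wide, 12 mm thick, hinge 180 mm from the low edge, 38 mm up. Two round feet, 14 mm thick, 76 mm either side of the low edge's middle. On it, fixed: a blue mould (right) and a black spirit level, up to 70 mm high.
- bubble (a joint): White bubble, 16 mm long, in the green vial of the spirit level (seen from above; it lies along the plate, left of its middle facing the hinge). Value (m): offset from the vial's middle, + towards the hinge. Starts near +0.033; falls about 6 mm per degree of lift (about 0.55 mm per mm of wedge, once it touches); 0 is level, negative too high. Between the black lines: within 7 mm.
Things that resemble listed ones, but are neither listed nor needed, are in the scene too. What is meant by the orange_wedge is not pink, and is the larger of those in its own colour.

How it is judged:
By the outcome, as a careful person would: the job done as asked, in the order asked, and still so for the second after the job is handed in, with the robot touching nothing.
It also fails if it takes over 48 s, if anything falls off the work surface, if the arm or the gripper's body presses on something with over 40 N, if the wrist force passes 120 N, or if a joint passes its speed limit or range.

ROBOT

A 6-joint arm with a two-finger parallel gripper is mounted at the origin on the work surface. World frame = base frame: x ahead of the robot, y to its left, z up, the work surface at z = 0. Lengths are in mm, angles in rad, forces in N, time in s.
With the tool pointing down it reaches from about 350 to 875 mm from the base axis. Payload 4.2 kg.
Tool frame: the origin (TCP) lies at the very end of the fingers, on their centre line; the grasp point (between the pads) lies 19 mm behind it (r.grip_depth is the distance from the TCP to the grasp point, in mm); z points along the fingers, y is the line along which they close (so a half turn about z gives the same grasp; the last joint's range is limited). The gripper opens to 85 mm and grips with 20 to 120 N. Pads are 22 mm wide; open, the fingers measure 114 mm over their backs; the gripper's body (76 mm by 85 mm) begins 54 mm behind the grasp point. The pads swing forward as they close: fully open they stand 13 mm farther back than shut.
Start: joints at [1.375, 0.385, 0.008, 0, -1.194, -0.259], TCP at [274.518, 561.462, 231.312] pointing down, gripper open.
Joint ranges: [-3.14, 3.14], [-1.21, 2.06], [-1.07, 1.41], [-3.16, 2.05], [-2.99, -0.16], [-3.1, 3.1]. Speed limits (rad/s): [2.79, 2.79, 3.14, 3.14, 3.14, 3.14].

INTERFACE

Orientations are given as [roll, pitch, yaw] about the fixed x, y, z axes, in that order (R = Rz(yaw) Ry(pitch) Rx(roll)).
In Python, from rig import telemetry, imaging, r gives the robot as it stands.
- The arm moves only by the tool play_rows, never from a script. Its arguments are lists of equal length, an entry for each row: "hand": the finger opening in mm, from 0 to 85.4; "offset": the shift along the world's x, y, z in mm, a list of three; "spin": the turn about the world's z in rad. A call has 1 to 8 rows; each row is the pose to reach, as a shift and turn from the pose commanded when the call began; what a row does not reach only later rows make up. A row lasts 1/12 s, in which the tool goes at most 41.7 mm and 7.16 degrees, less where a joint would pass 70% of its speed; a pose out of reach is approached as far as the arm can. A call with a gripper value outside its range is refused whole. The fingers move at their own pace and stop on an object; "newtons" is the grip in N (left out, the last holds). Time passes only in rows, so rows that repeat a pose let the fingers close. It gives the time, the measured TCP pose, the force, the opening and the grip force at its end, in the units of the state.
- telemetry.state(): the state, without advancing time (a new reading comes with each control period).
- imaging.snapshot(name): name is "side" or "top"; returns (picture, depth): 420x560x3 uint8, red, green, blue; 420x560 float32, mm along the optical axis (not along the pixel's ray), 0 where there is no reading.
- imaging.camera_params(name): a dict with "K" (3x3 intrinsics, pixels), "R" (3x3) and "t" (3): a world point X has camera coordinates R X + t. Camera axes: x right, y down, z forward; pixel columns grow to the right and rows downward; lengths in mm; the calibration is good to about 2 mm. A picture is of the moment at which its call begins. camera_params takes no time and is no camera call.
- r.sign_off(): hands the job in; it is judged then, once.
The state is a dict: "clock": time; "qpos": joint angles; "qvel": joint speeds; "joint_torque": joint torques, N m; "eef_pos": TCP position; "tcp_rot": TCP orientation; "contact_force": force on the tool from outside, world axes, zero at the start; "wrist_torque": the same for the moment, N m; "gripper_width": opening from 0.0 (shut) to 1.0 (fully open); "grip_force": force on a finger pad.
Only numpy, scipy, OpenCV 4.12 (cv2) and the standard library are available. Lean on these libraries where they do the work, as an engineer would, in place of code of your own. Each camera call takes 0.05 s, during which the arm holds its last target. There are 200 camera calls.

## Working session

There is one attempt and no reset: what is moved stays moved. The work goes in short steps, Python scripts to look and compute and a tool call to move; the robot and the scene stay as the last step left them, time stands still between calls to the robot, and variables do not carry over. Pictures are saved under pics/ and viewed, at most 10 in all, crops included, and the job is handed in when it is done.

Besides the shell and the picture viewer there is one more tool, called after "Call:" by a JSON object that holds its "api" and its "payload". play_rows: Moves the arm, as the interface text tells. Its arguments: {"type":"object","properties":{"hand":{"type":"array","items":{"type":"number"}},"offset":{"type":"array","items":{"type":"array","items":{"type":"number"}}},"spin":{"type":"array","items":{"type":"number"}},"newtons":{"type":"number"}},"required":["hand","offset","spin"]}

```bash
mkdir -p pics; python3 - <<'E'
from rig import telemetry, imaging, r
import cv2, numpy as np
for n in("top","side"):
    p,d=imaging.snapshot(n); cv2.imwrite(f"pics/{n}0.png",p[:,:,::-1]); np.savez(f"{n}0.npz",p=p,d=d)
    c=imaging.camera_params(n); print(n,c["K"].round(1).tolist(),c["R"].round(3).tolist(),c["t"].round(1))
s=telemetry.state(); print(s["clock"],s["eef_pos"],s["tcp_rot"],s["gripper_width"])
E
```

```text
top [[538.4, 0.0, 282.2], [0.0, 538.4, 210.6], [0.0, 0.0, 1.0]] [[-0.008, -1.0, -0.017], [-0.984, 0.011, -0.181], [0.181, 0.016, -0.983]] [  17.2  537.9 1384.4]
side [[434.6, 0.0, 280.9], [0.0, 434.6, 213.1], [0.0, 0.0, 1.0]] [[0.956, -0.294, -0.007], [-0.147, -0.455, -0.878], [0.255, 0.841, -0.478]] [-511.8  154.   832.1]
0.1 [274.33238412 560.99810586 230.3267962 ] [ 3.13961758e+00 -1.29871423e-04 -4.54998585e-01] 1.0019418639715039
```

View pics/top0.png

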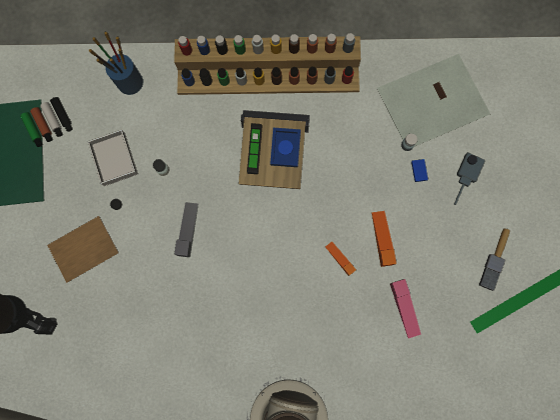

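View pics/side0.png

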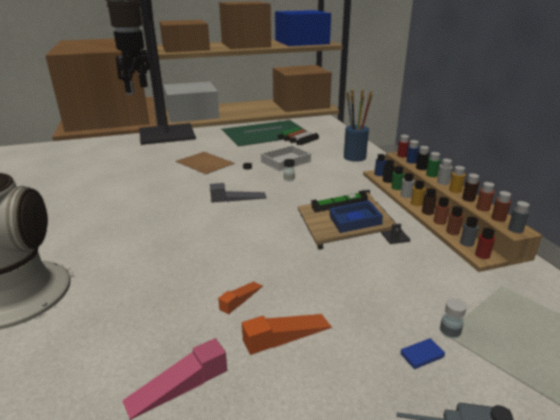

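Top view candidates:
- large orange wedge at (384,238), thick end down at (388,257)
- small orange wedge at (341,258)
- pink wedge at (405,308)
- grey wedge at (187,230)

I choose the large orange one. The plate is at (272,155), its low edge running from (239,186) to (301,189) and facing the robot. The vial is at (254,148).

```bash
cat > h.py <<'E'
import numpy as np, cv2
from rig import telemetry, imaging, r
def cloud(n,d):
    c=imaging.camera_params(n);K,R,t=c["K"],c["R"],c["t"]
    v,u=np.mgrid[:420,:560]; P=np.stack([(u-K[0,2])/K[0,0]*d,(v-K[1,2])/K[1,1]*d,d],-1)
    return (P-t)@R
def ray(n,u,v,z):
    c=imaging.camera_params(n);K,R,t=c["K"],c["R"],c["t"]
    o=-R.T@t; w=R.T@np.linalg.inv(K)@[u,v,1]; return o+w*(z-o[2])/w[2]
def comps(m):
    n,l,s,c=cv2.connectedComponentsWithStats(m.astype(np.uint8)); return [(l==i,s[i],c[i]) for i in range(1,n) if s[i,4]>60]
E
python3 - <<'E'
from h import *
z=np.load("top0.npz");p,d=z["p"],z["d"]; C=cloud("top",d)
hsv=cv2.cvtColor(p,cv2.COLOR_RGB2HSV)
m=cv2.inRange(hsv,(3,170,90),(15,255,255))
for k,s,c in comps(m):
    q=C[k]; print("orange",s,c.round(),q.min(0).round(),q.max(0).round())
    if s[4]>500:
        box=cv2.boxPoints(cv2.minAreaRect(np.argwhere(k)[:,::-1].astype(np.float32)))
        print(box.round(1).tolist())
        xy=q[:,:2]; mu=xy.mean(0); a=np.linalg.svd(xy-mu,full_matrices=False)[2][0]; a*=np.sign(a[0]); n=np.array([-a[1],a[0]])
        al=(xy-mu)@a; ac=(xy-mu)@n
        print("yaw",np.arctan2(a[1],a[0]),mu, al.min(),al.max(),ac.min(),ac.max())
        for lo in range(-75,75,10):
            w=(al>lo)&(al<lo+10)
            if w.any(): print(lo,(xy[w].mean(0)).round(1),np.median(q[w,2]).round(1),ac[w].min().round(1),ac[w].max().round(1))
# plate front edge: colour wood
m=cv2.inRange(hsv,(8,60,60),(25,169,255)); m[:100]=0;m[200:]=0;m[:,:230]=0;m[:,315:]=0
k=m>0;print("plate");q=C[k]
for u in range(236,308,6):
    vs=np.where(m[:,u])[0]
    if len(vs): print(u,vs.max(),C[vs.max()-1,u].round(1),C[vs.min()+1,u].round(1))
for v in (140,160,180):
    us=np.where(m[v])[0];print(v,us.min(),us.max(),C[v,us.min()+1].round(1),C[v,us.max()-1].round(1))
print("table z",np.median(C[220:260,280:320,2]))
b=np.vstack([p[195:280,320:420]]);cv2.imwrite("pics/c1.png",cv2.resize(b[:,:,::-1],None,fx=5,fy=5,interpolation=2))
b=p[100:200,225:325];cv2.imwrite("pics/c2.png",cv2.resize(b[:,:,::-1],None,fx=6,fy=6,interpolation=2))
E
```

```text
orange [372 211  24  55 716] [383. 238.] [ 279. -283.   -2.] [ 543.  -10. 1459.]
[[370.8999938964844, 212.5], [384.5, 209.5], [396.1000061035156, 263.29998779296875], [382.5, 266.20001220703125]]
yaw -0.06983845995372981 [ 463.66456882 -255.36436916] -201.25143886151756 79.57055685581061 -31.58116752767041 231.5574726693536
-75 [ 395.1 -260.6] 42.5 -26.0 1.3
-65 [ 402.8 -265.3] 42.2 -31.6 3.5
-55 [ 413.  -263.3] 41.9 -29.1 6.7
-45 [ 423.2 -262. ] 42.3 -28.9 6.9
-35 [ 433.2 -261.5] 36.1 -25.4 8.7
-25 [ 443.2 -259.6] 30.8 -22.8 10.6
-15 [ 453.3 -259. ] 27.0 -21.9 12.9
-5 [ 463.6 -257.3] 24.9 -19.9 14.9
5 [ 473.6 -256. ] 23.4 -17.1 17.6
15 [ 483.8 -255.2] 19.7 -15.1 19.5
25 [ 494.2 -251.9] 16.7 -12.8 20.6
35 [ 503.8 -253.4] 13.2 -12.6 22.7
45 [ 514.2 -250. ] 11.5 -10.4 25.7
55 [ 524.1 -250.4] 7.7 -7.2 25.3
65 [ 534.2 -249.1] 4.8 -5.3 27.4
orange [326 242  30  33 326] [340. 258.] [ 279. -179.   -2.] [ 459.  -10. 1459.]
plate
242 184 [619.9 122.   27.3] [737.  122.   34.9]
248 184 [620.3 105.7  24.8] [799.8 104.9  44.5]
254 185 [615.5  88.8  32.4] [797.8  88.5  41.5]
260 185 [616.3  72.7  28.2] [795.3  71.5  47.6]
266 185 [617.4  56.6  22.6] [794.5  55.3  41.3]
272 186 [613.3  40.   27.1] [792.3  38.5  46.6]
278 186 [612.8  23.6  28.5] [792.8  22.   44.8]
284 187 [609.6   7.2  29.5] [790.3   5.5  43. ]
290 187 [610.5  -9.1  24.8] [788.7 -11.   46.9]
296 188 [607.8 -25.5  23.6] [785.8 -27.5  46.1]
302 159 [686.1 -42.7  35.6] [786.5 -44.   43.5]
140 242 303 [737.6 118.6  41.7] [735.1 -43.3  42.9]
160 241 301 [683.4 121.8  32.8] [680.  -37.2  37.5]
180 239 300 [627.5 127.1  30.8] [626.7 -33.9  26.5]
table z 0.21394928882895103
```

View pics/c1.png

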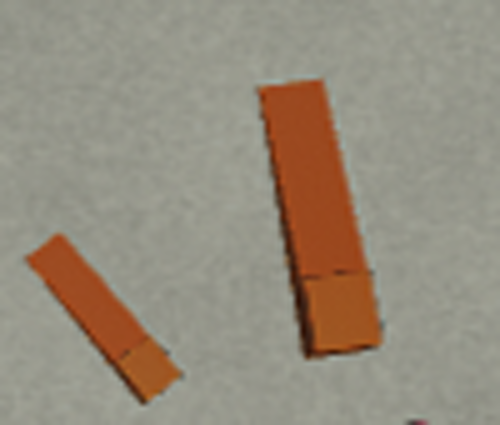

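View pics/c2.png

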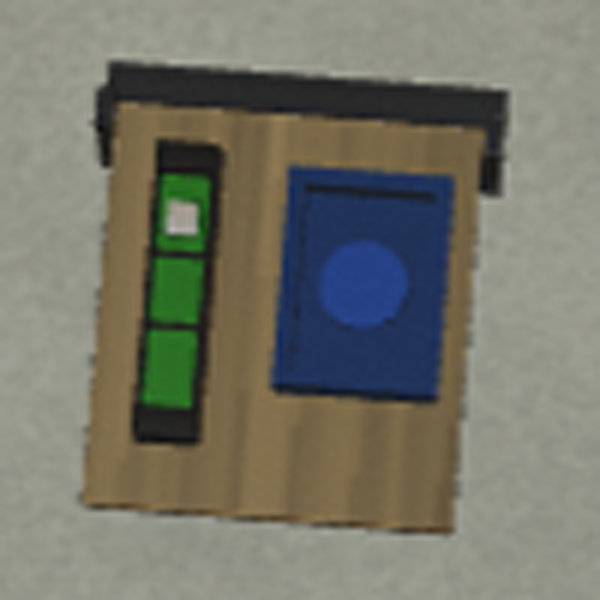

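The crop confirms the larger orange wedge, tip edge at (371.6,212.4)–(384.6,210.8). The second crop shows the plate's low edge with corners (238.8,184.2) and (300.5,188.3), and the bubble at (255.3,136) past the upper line.

```bash
python3 - <<'E'
from h import *
f=lambda x,y:(320+x/5-.4,195+y/5-.4)
g=lambda x,y:(225+x/6-.4,100+y/6-.4)
for nm,pt,z in [("tipL",(258,87),3),("tipR",(323,79),3),("bfL",(304,277),42),("bfR",(368,270),38),("bbL",(309,349),42),("bbR",(382,343),42)]:
    print(nm,ray("top",*f(*pt),z).round(1))
for nm,pt,z in [("lowL",(83,505),26),("lowR",(453,530),26),("hiL",(112,102),50),("hiR",(485,128),50)]:
    print(nm,ray("top",*g(*pt),z).round(1))
# fine plate fits
z=np.load("top0.npz");C=cloud("top",z["d"]);m=cv2.inRange(cv2.cvtColor(z["p"],cv2.COLOR_RGB2HSV),(8,60,60),(25,169,255))
E=[];
for u in range(242,298):
    v=np.where(m[165:200,u])[0].max()+165; E.append(ray("top",u,v+.5,26)[:2])
E=np.array(E);k=np.polyfit(E[:,1],E[:,0],1);print("low edge dx/dy",k)
S=[]
for v in range(128,180):
    us=np.where(m[v,230:310])[0]+230;z_=29+(183-v)/80*20
    S.append(np.r_[ray("top",us.min()-.5,v,z_)[:2],ray("top",us.max()+.5,v,z_)[:2]])
S=np.array(S);print("left",np.polyfit(S[:,0],S[:,1],1),"right",np.polyfit(S[:,2],S[:,3],1))
c=imaging.camera_params("top");print("cam",-c["R"].T@c["t"])
E
```

```text
tipL [ 539.9 -230.8    3. ]
tipR [ 544.  -266.5    3. ]
bfL [ 431.1 -245.3   42. ]
bfR [ 434.9 -279.8   38. ]
bbL [ 393.2 -246.3   42. ]
bbR [ 396.  -284.6   42. ]
lowL [618.1 131.8  26. ]
lowR [604.5 -36.6  26. ]
hiL [802.  117.5  50. ]
hiR [787.1 -53.3  50. ]
low edge dx/dy [9.16810747e-02 6.05842487e+02]
left [-8.97081570e-02  1.87919033e+02] right [-0.09493853 22.00851628]
cam [ 279.06219799  -10.3276995  1458.80612948]
```

Call:
{"api": "play_rows", "payload": {"hand": [85,85,85,85,85,85,85,85], "offset": [[6,-40,0],[12,-80,0],[18,-120,0],[24,-160,0],[30,-200,0],[36,-240,0],[42,-280,0],[48,-320,0]], "spin": [0.03,0.06,0.09,0.12,0.15,0.18,0.21,0.24], "newtons": 50}}

```text
clock: 0.77
eef_pos: [322.1, 239.3, 231.0]
tcp_rot: [3.141, 0.0, -0.213]
contact_force: [0.7, 0.1, 0.6]
gripper_width: 0.998
grip_force: 0.0
```

Call:
{"api": "play_rows", "payload": {"hand": [85,85,85,85,85,85,85,85], "offset": [[7,-40,0],[14,-80,0],[21,-120,0],[28,-160,0],[35,-200,0],[42,-240,0],[49,-280,0],[56,-320,0]], "spin": [0.03,0.06,0.09,0.12,0.15,0.18,0.21,0.24]}}

```text
clock: 1.43
eef_pos: [378.0, -80.6, 231.4]
tcp_rot: [-3.141, -0.001, 0.027]
contact_force: [1.2, -0.3, 0.3]
gripper_width: 0.994
grip_force: 0.0
```

Call:
{"api": "play_rows", "payload": {"hand": [85,85,85,85,85,85,85,85], "offset": [[6,-37,0],[12,-75,0],[18,-112,0],[25,-150,0],[32,-185,0],[32,-185,-40],[32,-185,-80],[32,-185,-110]], "spin": [0.02,0.04,0.06,0.08,0.089,0.089,0.089,0.089]}}

```text
clock: 2.1
eef_pos: [408.8, -263.8, 118.4]
tcp_rot: [-3.14, 0.002, 0.111]
contact_force: [0.8, 1.4, -0.7]
gripper_width: 0.992
grip_force: 0.0
```

Call:
{"api": "play_rows", "payload": {"hand": [85,85,85,85,85,85], "offset": [[0,0,-35],[0,0,-70],[0,0,-90],[0,0,-100],[0,0,-108],[0,0,-108]], "spin": [0,0,0,0,0,0]}}

```text
clock: 2.6
eef_pos: [409.4, -263.2, 11.7]
tcp_rot: [-3.14, 0.003, 0.114]
contact_force: [-0.1, 0.1, -0.2]
gripper_width: 0.99
grip_force: 0.0
```

Call:
{"api": "play_rows", "payload": {"hand": [30,30,30,30,30,30,30,30], "offset": [[0,0,0],[0,0,0],[0,0,0],[0,0,0],[0,0,0],[0,0,0],[0,0,0],[0,0,0]], "spin": [0,0,0,0,0,0,0,0], "newtons": 50}}

```text
clock: 3.27
eef_pos: [411.5, -263.9, 14.6]
tcp_rot: [3.14, -0.002, 0.115]
contact_force: [-0.9, -0.2, 6.2]
gripper_width: 0.411
grip_force: 51.3
```

Call:
{"api": "play_rows", "payload": {"hand": [30,30,30,30,30,30,30,30], "offset": [[0,0,10],[0,0,30],[0,0,55],[3,25,60],[8,60,60],[12,95,60],[16,130,60],[20,165,60]], "spin": [0,0,0,-0.02,-0.05,-0.08,-0.11,-0.14]}}

```text
clock: 3.93
eef_pos: [429.9, -97.1, 73.3]
tcp_rot: [-3.141, 0.0, -0.028]
contact_force: [0.1, 0.7, -1.8]
gripper_width: 0.413
grip_force: 50.3
```

Call:
{"api": "play_rows", "payload": {"hand": [30,30,30,30,30,30,30], "offset": [[4,35,0],[8,70,0],[12,105,0],[16,135,0],[20,155,0],[21,161,0],[21,161,0]], "spin": [-0.02,-0.04,-0.06,-0.064,-0.064,-0.064,-0.064]}}

```text
clock: 4.52
eef_pos: [451.5, 63.7, 73.2]
tcp_rot: [-3.141, 0.0, -0.087]
contact_force: [0.3, -0.4, -1.2]
gripper_width: 0.409
grip_force: 50.4
```

```bash
python3 - <<'E'
from h import *
p,d=imaging.snapshot("top"); p2,_=imaging.snapshot("side")
cv2.imwrite("pics/m1.png",cv2.resize(np.hstack([p[90:290,200:340],p2[130:330,200:420]])[:,:,::-1],None,fx=2.2,fy=2.2,interpolation=2))
s=telemetry.state();print(s["eef_pos"].round(1),s["tcp_rot"].round(3),s["gripper_width"])
E
```

```text
[450.7  61.9  73. ] [ 3.141e+00  1.000e-03 -9.000e-02] 0.41318579216458357
```

View pics/m1.png

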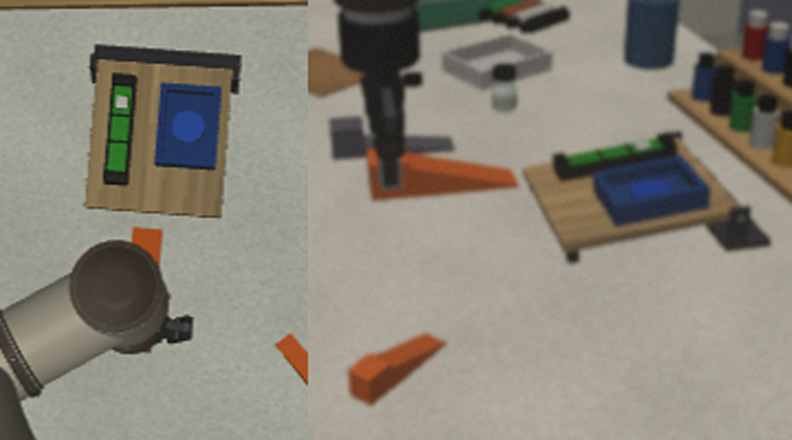

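The wedge is held flat, with its tip pointing at the plate: top pixel about (267,194). Next I measure the tip against the plate's midline.

```bash
cat >> h.py <<'E'
def tip(p,z):
    m=cv2.inRange(cv2.cvtColor(p,cv2.COLOR_RGB2HSV),(3,150,60),(15,255,255)); m[:150]=0; m[:,:240]=0; m[:,312:]=0
    out=[]
    v=np.argwhere(m); v0=v[:,0].min()
    for row in range(v0,v0+14):
        us=np.where(m[row])[0]
        if len(us): out.append((row,us.min(),us.max()))
    return out
E
python3 - <<'E'
from h import *
p,d=imaging.snapshot("top")
o=tip(p,63); print(o)
v0=o[0][0]
for row,a,b in o[1::3]:
    for z in [61+3+max(0,(row-v0))*2.55*.28]:
        A=ray("top",a-.5,row,z);B=ray("top",b+.5,row,z);M=(A+B)/2; print(row,A[:2].round(1),B[:2].round(1),"mid",M[:2].round(1),"line err y",(M[1]-(48.2-0.0915*(M[0]-611))).round(1))
print("tip x",ray("top",o[1][1]+5,v0-.5,64)[:2])
E
```

```text
[(194, np.int64(262), np.int64(269)), (195, np.int64(261), np.int64(274)), (196, np.int64(261), np.int64(273)), (197, np.int64(261), np.int64(273)), (198, np.int64(261), np.int64(273)), (199, np.int64(261), np.int64(273)), (200, np.int64(261), np.int64(273)), (201, np.int64(262), np.int64(273)), (202, np.int64(264), np.int64(273)), (203, np.int64(266), np.int64(273)), (204, np.int64(267), np.int64(273)), (205, np.int64(269), np.int64(273)), (206, np.int64(270), np.int64(272)), (207, np.int64(270), np.int64(272))]
195 [577.8  69.2] [577.3  32.1] mid [577.5  50.7] line err y -0.6
198 [569.2  69.1] [568.8  34.8] mid [569.   51.9] line err y -0.1
201 [560.6  66.4] [560.3  34.7] mid [560.5  50.5] line err y -2.3
204 [552.   53.1] [551.8  34.7] mid [551.9  43.9] line err y -9.7
207 [543.5  45.1] [543.4  37.3] mid [543.5  41.2] line err y -13.2
tip x [581.806812    54.67794972]
```

Call:
{"api": "play_rows", "payload": {"hand": [30,30,30,30,30,30], "offset": [[0,0,-25],[0,0,-45],[0,0,-55],[0,0,-58],[0,0,-60],[0,0,-60]], "spin": [0,0,0,0,0,0]}}

```text
clock: 5.17
eef_pos: [449.5, 60.3, 14.5]
tcp_rot: [3.139, 0.004, -0.092]
contact_force: [-7.0, -1.5, 12.1]
gripper_width: 0.416
grip_force: 52.2
```

Call:
{"api": "play_rows", "payload": {"hand": [30,30,30,30,30,30,30,30], "offset": [[0,0,1],[10,-0.9,1],[20,-1.8,1],[32,-2.9,1],[44,-4,1],[56,-5.1,1],[68,-6.1,1],[80,-7.2,1]], "spin": [0,0,0,0,0,0,0,0]}}

```text
clock: 5.83
eef_pos: [523.4, 52.3, 14.3]
tcp_rot: [3.134, 0.02, -0.093]
contact_force: [-24.6, 4.2, 22.7]
gripper_width: 0.412
grip_force: 53.4
```

```bash
cat >> h.py <<'E'
def bubble(p):
    "offset (mm) of bubble from mid between the black lines, + to hinge; 16 mm bubble as scale check"
    sub=p[95:180,240:270].astype(int); hsv=cv2.cvtColor(p,cv2.COLOR_RGB2HSV)[95:180,240:270]
    g=cv2.inRange(hsv,(45,100,50),(75,255,255))>0; w=(sub.min(2)>120)&(hsv[...,1]<60)
    k=[c for c in comps_small(w)]
    y,x=np.where(g); 
    a=np.linalg.svd(np.c_[x-x.mean(),y-y.mean()],full_matrices=False)[2][0]; a*=-np.sign(a[1])
    # keep only white pixels near the green strip axis
    yy,xx=np.where(w); q=np.c_[xx-x.mean(),yy-y.mean()]; ok=abs(q@[-a[1],a[0]])<4; q=q[ok]
    y2=np.r_[y,yy[ok]]; x2=np.r_[x,xx[ok]]; ends=np.c_[x2-x.mean(),y2-y.mean()]@a
    mid=(ends.min()+ends.max())/2
    return dict(px=(q@a).mean()-mid, n=len(q), vial=(ends.min(),ends.max()), bub=((q@a).min(),(q@a).max()))
def comps_small(w): return []
E
python3 - <<'E'
from h import *
b0=np.load("top0.npz")["p"]; print(bubble(b0))
p,d=imaging.snapshot("top"); p2,_=imaging.snapshot("side"); print(bubble(p))
a=cv2.resize(p[100:280,225:325],None,fx=3,fy=3,interpolation=2); b=cv2.resize(p2[130:310,230:400],None,fx=2.9,fy=3,interpolation=2)
cv2.imwrite("pics/m2.png",np.hstack([a,b])[:,:,::-1]); s=telemetry.state();print(s["eef_pos"].round(1),s["contact_force"].round(1))
E
```

```text
{'px': np.float64(23.118256105362875), 'n': 153, 'vial': (np.float64(-18.082362717693126), np.float64(54.80191151449284)), 'bub': (np.float64(11.161315260875748), np.float64(54.80191151449284))}
{'px': np.float64(22.849458248162485), 'n': 153, 'vial': (np.float64(-18.10151706405605), np.float64(54.41921536762793)), 'bub': (np.float64(8.785977944833883), np.float64(54.41921536762793))}
[527.4  52.7  14.4] [-12.1  -1.2  13.1]
```

View pics/m2.png

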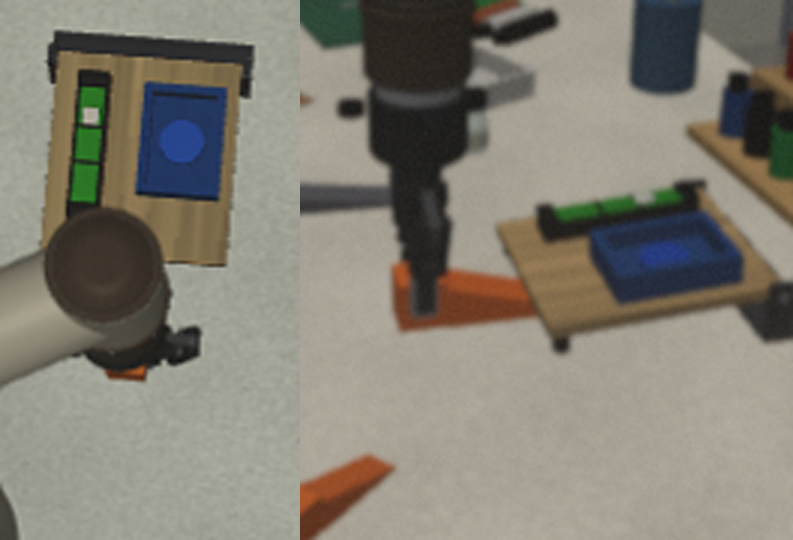

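The wedge tip is under the low edge, and the bubble at m2 (90,116) now sits near the upper line (90,127), about +24 mm. I'll push on by 30 mm.

Call:
{"api": "play_rows", "payload": {"hand": [30,30,30,30,30,30,30], "offset": [[0,0,1],[6,-0.5,1],[12,-1.1,1],[18,-1.6,1],[24,-2.2,1],[30,-2.7,1],[30,-2.7,1]], "spin": [0,0,0,0,0,0,0]}}

```text
clock: 6.52
eef_pos: [558.4, 50.4, 14.4]
tcp_rot: [3.138, 0.009, -0.092]
contact_force: [-7.3, -0.6, 4.2]
gripper_width: 0.416
grip_force: 51.2
```

```bash
python3 - <<'E'
from h import *
def prof(p):
    # green/white/dark profile along the vial column between rows 115..180
    hsv=cv2.cvtColor(p,cv2.COLOR_RGB2HSV); out=[]
    for v in range(120,176):
        u=round(255.6-(v-128)*0.085); c=p[v,u-1:u+2].astype(int).mean(0)
        out.append("W" if c.min()>90 else "G" if c[1]>c[0]+35 else "k")
    return "".join(out)
print(prof(np.load("top0.npz")["p"]))
p,d=imaging.snapshot("top"); p2,_=imaging.snapshot("side"); print(prof(p))
a=cv2.resize(p[100:200,225:325],None,fx=4,fy=4,interpolation=2); b=cv2.resize(p2[150:250,280:380],None,fx=4,fy=4,interpolation=2)
cv2.imwrite("pics/m3.png",np.hstack([a,b])[:,:,::-1]); s=telemetry.state();print(s["eef_pos"].round(1),s["contact_force"].round(1))
E
```

```text
kkkkkkkkkGGGGkWWWWWGGGkGGGGGGGGGGGkGGGGGGGGGGGGGkkkkkkkk
kkkkkkkkGGGGGGGGGGGGGkWWWWWWGGGGkkGkkkkkkkkkkkkkkkkkkkkk
[558.4  50.5  14.4] [-6.8 -0.4  4.4]
```

View pics/m3.png

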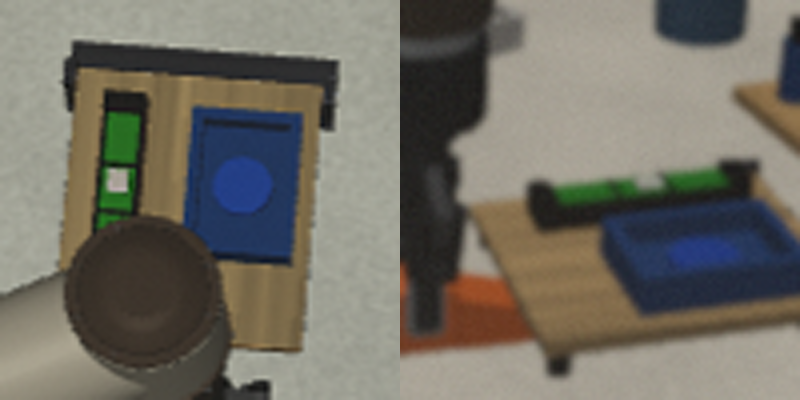

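The bubble (118,180) is between the lines (164 and 212) but about 5–6 mm high of centre. I'll push 10 mm more.

Call:
{"api": "play_rows", "payload": {"hand": [30,30,30,30,30], "offset": [[3,-0.3,0],[6,-0.5,0],[9,-0.8,0],[10,-0.9,0],[10,-0.9,0]], "spin": [0,0,0,0,0]}}

```text
clock: 7.03
eef_pos: [567.1, 49.5, 14.4]
tcp_rot: [3.137, 0.011, -0.092]
contact_force: [-10.8, -0.2, 6.4]
gripper_width: 0.41
grip_force: 51.4
```

Call:
{"api": "play_rows", "payload": {"hand": [42,46,50,56,60,60,60,60], "offset": [[0,0,0],[0,0,0],[0,0,0],[0,0,0],[0,0,0],[0,0,0],[0,0,0],[0,0,0]], "spin": [0,0,0,0,0,0,0,0]}}

```text
clock: 7.7
eef_pos: [571.6, 51.7, 15.3]
tcp_rot: [-3.142, -0.0, -0.09]
contact_force: [0.6, 0.4, 0.2]
gripper_width: 0.702
grip_force: 0.0
```

```bash
python3 - <<'E'
from h import *
p,d=imaging.snapshot("top"); p2,_=imaging.snapshot("side")
out=""
for v in range(120,176):
    u=round(255.6-(v-128)*0.085); c=p[v,u-1:u+2].astype(int).mean(0)
    out+="W" if c.min()>90 else "G" if c[1]>c[0]+35 else "k"
print(out); s=telemetry.state();print(s["eef_pos"].round(1),s["contact_force"].round(1),s["gripper_width"])
E
```

```text
kkkkkkkkGGGGGGGGGGGGkkGGWWWWWkkkkkkkkkkkkkkkkkkkkkkkkkkk
[571.6  51.7  15.3] [-0.1  0.3  0.5] 0.7018510935475771
```

Call:
{"api": "play_rows", "payload": {"hand": [60,60,60,60,60,60,60,60], "offset": [[0,0,8],[0,0,30],[0,0,60],[-10,1,95],[-40,4,125],[-75,7,145],[-110,10,160],[-145,13,170]], "spin": [0,0,0,0,0,0,0,0]}}

```text
clock: 8.47
eef_pos: [425.8, 64.8, 187.5]
tcp_rot: [-3.14, -0.003, -0.09]
contact_force: [-0.1, 1.2, -0.3]
gripper_width: 0.699
grip_force: 0.0
```

Call:
{"api": "play_rows", "payload": {"hand": [60,60,60,60,60,60,60], "offset": [[0,40,0],[0,80,0],[0,120,0],[0,160,0],[0,200,0],[0,200,0],[0,200,0]], "spin": [0,0,0,0,0,0,0]}}

```text
clock: 9.05
eef_pos: [426.2, 266.5, 185.6]
tcp_rot: [-3.141, -0.0, -0.087]
contact_force: [-0.2, 0.0, 0.2]
gripper_width: 0.709
grip_force: 0.0
```

```bash
python3 - <<'E'
from h import *
p,d=imaging.snapshot("top"); p2,_=imaging.snapshot("side")
a=cv2.resize(p[100:240,225:325],None,fx=4,fy=4,interpolation=2); b=cv2.resize(p2[150:290,260:360],None,fx=4,fy=4,interpolation=2)
cv2.imwrite("pics/m4.png",np.hstack([a,b])[:,:,::-1]); s=telemetry.state();print(s["eef_pos"].round(1),s["clock"])
E
```

```text
[426.1 264.3 185.4] 9.15
```

View pics/m4.png

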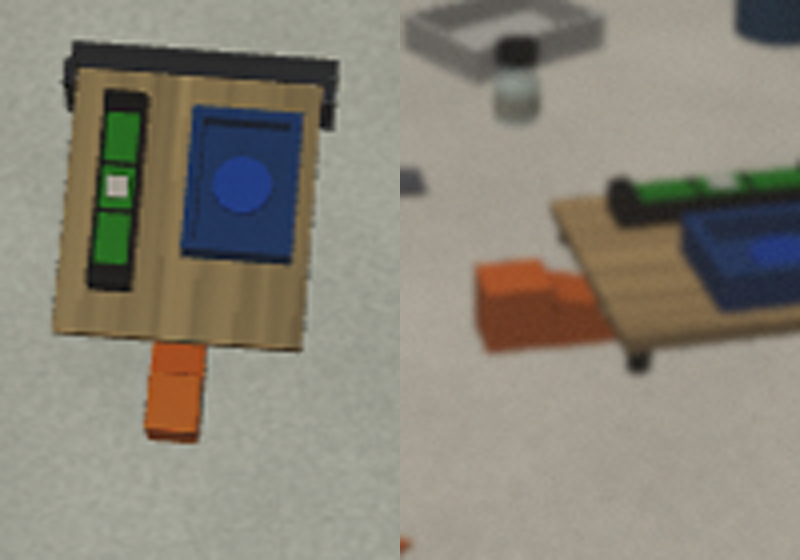

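The bubble (118,186) sits centred between the lines (164 and 211). The wedge lies flat under the middle of the edge, and the arm is clear.

```bash
python3 -c "
from rig import r
print(r.sign_off())"
```

```text
the job is handed in; nothing more can be done
None
```

The orange wedge lies on the table under the middle of the low edge and holds the plate level, with the bubble about 1 mm from centre between the black lines; handed in at about 9 s with the arm clear.

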